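# Weigh two seal boxes and rack the heavier

### The arm

A 7-joint arm with a two-finger parallel gripper is mounted at the origin on a cart in front of the work surface, level with it; the furniture and walls round the work are solid. World frame = base frame: x ahead of the robot, y to its left, z up, the work surface at z = 0. Lengths are in m, angles in rad, forces in N, time in s.
With the tool pointing down it reaches from about 0.425 to 0.925 m from the base axis. Payload 6.8 kg.
Tool frame: the origin (TCP) lies on the front face of the gripper's body, between the roots of the fingers; the fingertips stand 73 mm ahead of it and the grasp point (between the pads) lies r.pinch_z ahead of it (r.pinch_z is the distance from the TCP to the grasp point, in m); z points along the fingers, y is the direction in which the jaws open and shut (so a half turn about z gives the same grasp; the last joint's range is limited). The gripper opens to 85 mm and grips with 20 to 120 N. Pads are 22 mm wide; open, the fingers measure 114 mm over their backs; the gripper's body (76 mm by 85 mm) begins 54 mm behind the grasp point. The pads swing forward as they close: fully open they stand 13 mm farther back than shut.
Start: joints at [-1.421, 0.477, 0.022, 1.555, -0.011, 1.109, -0.083], TCP at [0.172, 0.653, 0.304] pointing down, gripper open.
Joint ranges: [-2.96, 2.96], [-0.34, 2.1], [-1.41, 1.46], [0.24, 2.44], [-1.37, 4.51], [0.17, 1.92], [-2.96, 2.96]. Speed limits (rad/s): [2.39, 2.39, 3.14, 3.14, 3.14, 3.14, 3.14].

### API

Orientations are given as a rotation vector (axis times angle).
In Python, from bench import readout, grab_frame, r, search_frame, masks_of, tip_of gives the robot as it stands.
- The arm moves only by the tool step_arm, never from a script. Its argument "commands" is a list of rows, each a list of 7 numbers: the shift along the tool's x, y, z as a fraction of full scale, then the turn, a rotation vector about the tool's x, y, z as a fraction of full scale, then the gripper's target within -1 to 1 (shut at 1, half-way at 0, fully open at -1). In form: [[tx, ty, tz, ax, ay, az, hand], ...]. A call has exactly 10 rows; each row is the pose to reach, as a shift and turn from the pose measured when the call began, along the tool's axes at that moment, turning the shorter way round; what a row does not reach only later rows make up. Full scale, the value 1, is 500 mm for a shift and 360 degrees for a turn. A row lasts 1/8 s, in which the tool goes at most 62.5 mm and 10.7 degrees, less where a joint would pass 70% of its speed; a pose out of reach is approached as far as the arm can. A call with a number of a shift or a turn outside -1 to 1 is refused whole. A call with a gripper value outside its range is refused whole. The fingers move at their own pace and stop on an object; "newtons" is the grip in N (left out, the last holds). Time passes only in rows, so rows that repeat a pose let the fingers close, or fill a call up. It gives the time, the measured TCP pose, the force and the opening at its end, in the units of the state.
- readout.get_obs(): the state, without advancing time (a new reading comes with each control period).
- grab_frame(name): name is "scene" or "top" or "wrist"; returns a dict with "img" (384x512x3 uint8, red, green, blue), "K" (3x3 intrinsics, pixels), "world_to_cam" (4x4, takes a point from world to camera coordinates). Camera axes: x right, y down, z forward; pixel columns grow to the right and rows downward; lengths in m; the calibration is good to about 2 mm. The wrist camera is an equidistant fisheye: a pixel r from the principal point sees the ray r / f radians off the axis. A picture is of the moment at which its call begins. There is no depth.
- r.hand_in(): hands the job in, once; it reports no verdict.
Trained networks look in a picture, given as the dict that the camera call returned (one of the last four; its "shot" number tells which), for a name from the list of things; names that differ only in an ending like _2 or _b are one class to them, and where a whole thing is asked for, a point or a joint stands for the part that bears it (a point fixed in the world has none). Each returns a list of dicts, best first, with "p" (0 to 1); they miss things now and then, are a little off and sometimes report something else, mostly with a low value. They report only what shows in the picture. A call takes as long as a camera call.
- search_frame(thing, picture): "extent" ([centre column, centre row, width, height] in pixels, round what is visible of it).
- masks_of(thing, picture): "pixels" (384x512 bool, what is visible of it) and "extent" ([centre column, centre row, width, height] in pixels, round what is visible of it).
- tip_of(thing, picture): "point" ([column, row] in pixels: a listed point, or the origin of a listed thing).
The state is a dict: "clock": time; "joints": joint angles; "qvel": joint speeds; "tau": joint torques, N m; "tcp_pos": TCP position; "orientation": TCP orientation; "contact_force": force on the tool from outside, world axes, zero at the start; "moment": the same for the moment, N m; "grip_width": finger opening in m.
Only numpy, scipy, OpenCV 4.12 (cv2) and the standard library are available. Lean on these libraries where they do the work, as an engineer would, in place of code of your own. Each camera call takes 0.05 s, during which the arm holds its last target. There are 200 camera calls.

### The job

The two closed boxes in the stand look alike, but one holds a stone seal and the other only a light wooden one. Stand them upright on the two pans of the balance, one on each, let go and let it tip; then take the box that sinks and stand it fully down in the middle of the rack's bay, leaving the other standing on its pan. Keep the boxes upright and do not disturb the other things on the table.

Things in the scene. Friction and masses are not known exactly. Their poses are not given: they have to be found in the camera images.
- box_a: closed upright box of pale wood, 60 mm long (its x), 36 mm wide (its y), 72 mm high, with a dark seam 50 mm up; looks exactly like the other. Origin at the centre of its underside, z up. One of the two (not known which) holds a stone seal and weighs about 0.30 kg, the other a light wooden seal, about 0.14 kg. It starts standing in a bay of the stand
- box_b: closed upright box of pale wood, 60 mm long (its x), 36 mm wide (its y), 72 mm high, with a dark seam 50 mm up; looks exactly like the other. Origin at the centre of its underside, z up. One of the two (not known which) holds a stone seal and weighs about 0.30 kg, the other a light wooden seal, about 0.14 kg. It starts standing in a bay of the stand
- stand: fixed wooden stand the boxes start in: base plate 162 mm (its x) by 62 mm, 8 mm thick, with three upright end boards (8 mm thick, 44 mm wide, 72 mm high above the plate, so level with the box tops) at x = -74, 0 and +74 mm. A box stands in each bay (x = -37 and +37 mm), long side along the stand's x; its narrow sides have only about 3 mm to the end boards, its broad sides are open. Origin at the centre of the underside
- balance: pan balance fixed to the table: dark wooden foot 85 mm (its x) by 150 mm (its y), 16 mm high, brass post, steel beams along its y that carry a round pan at each end, 120 mm either side of the middle. Nothing of it stands higher than the pans. Origin at the centre of the underside
- beam (a joint): tilt of the beam in rad, limits -0.13 to +0.13: positive = the right (-y) pan is down and the left pan up, negative = the left (+y) pan is down. Light spring to 0 (0.25 N m/rad) and damped (0.8 N m s/rad): loaded, it takes about a second to tip over to its stop. It moves freely, also under the first box set on it
- pan_left_top (a point): centre of the upper face of the pan at the balance's +y end: flat brass disc 88 mm across, no rim; it stays level and moves up and down with the beam, about 16 mm either side of 89 mm above the table
- pan_right_top (a point): the same for the pan at the balance's -y end
- rack: fixed dark wooden rack with one bay for a box: base plate 94 mm (its x) by 82 mm, 8 mm thick, two side boards 54 mm long along its x, 12 mm thick, 66 mm high above the plate, with a 42 mm gap between them (in y), the bay open at both ends (x) and above. A box goes in from above with its long side along the rack's x, so that the boards cover its broad sides and its narrow sides stay free. Origin at the centre of the underside
- rack_floor (a point): centre of the bay's floor (upper face of the rack's base plate, 8 mm above the table); axes as the rack's
- ink_bottle: bystander: red squeeze bottle with white tip, 38x38x86 mm, origin under its centre
- clip_tin: bystander: grey lidded tin, 54x76x23 mm, origin under its centre
- ink_bowl: bystander: dark round bowl, 100x114x48 mm, origin under its centre

How it is judged:
On the way:
1. both boxes stand upright on the balance, one on each pan (within 30 mm of the pan's centre), the robot touches neither them nor the balance, and the beam has tipped by more than 0.07 rad ((((horizontal distance between box_a and pan_left_top below 0.03 m and z of box_a in the frame of pan_left_top between -0.006 and 0.006 m and angle between box_a's own z axis and vertical below 0.1 rad) and (horizontal distance between box_b and pan_right_top below 0.03 m and z of box_b in the frame of pan_right_top between -0.006 and 0.006 m and angle between box_b's own z axis and vertical below 0.1 rad)) or ((horizontal distance between box_b and pan_left_top below 0.03 m and z of box_b in the frame of pan_left_top between -0.006 and 0.006 m and angle between box_b's own z axis and vertical below 0.1 rad) and (horizontal distance between box_a and pan_right_top below 0.03 m and z of box_a in the frame of pan_right_top between -0.006 and 0.006 m and angle between box_a's own z axis and vertical below 0.1 rad))) and (value of joint beam below -0.07 rad or value of joint beam above 0.07 rad) and contact force between each of the arm, the fingers and box_a below 0.1 N and contact force between each of the arm, the fingers and box_b below 0.1 N and contact force between each of the arm, the fingers and balance below 0.1 N), for 0.2 s.
At the end, for the whole second after the job is handed in: The heavier box (over 2.05 N on the rack) stands at rest on the bay floor within 4 mm, within 20 mm of its centre along the bay, 8 mm across and 0.15 rad; the lighter stands upright on a pan within 30 mm of its centre (((x of box_a in the frame of rack_floor between -0.02 and 0.02 m and y of box_a in the frame of rack_floor between -0.008 and 0.008 m and z of box_a in the frame of rack_floor between -0.004 and 0.004 m and angle between box_a's own z axis and vertical below 0.06 rad and angle between the x axis of box_a and the x axis of rack, either way round below 0.15 rad and contact force between box_a and rack above 2.05 N and linear speed of each of box_a, box_b below 0.02 m/s and ((horizontal distance between box_b and pan_left_top below 0.03 m and z of box_b in the frame of pan_left_top between -0.006 and 0.006 m and angle between box_b's own z axis and vertical below 0.1 rad) or (horizontal distance between box_b and pan_right_top below 0.03 m and z of box_b in the frame of pan_right_top between -0.006 and 0.006 m and angle between box_b's own z axis and vertical below 0.1 rad))) or (x of box_b in the frame of rack_floor between -0.02 and 0.02 m and y of box_b in the frame of rack_floor between -0.008 and 0.008 m and z of box_b in the frame of rack_floor between -0.004 and 0.004 m and angle between box_b's own z axis and vertical below 0.06 rad and angle between the x axis of box_b and the x axis of rack, either way round below 0.15 rad and contact force between box_b and rack above 2.05 N and linear speed of each of box_b, box_a below 0.02 m/s and ((horizontal distance between box_a and pan_left_top below 0.03 m and z of box_a in the frame of pan_left_top between -0.006 and 0.006 m and angle between box_a's own z axis and vertical below 0.1 rad) or (horizontal distance between box_a and pan_right_top below 0.03 m and z of box_a in the frame of pan_right_top between -0.006 and 0.006 m and angle between box_a's own z axis and vertical below 0.1 rad))))); the robot touches nothing.
It fails at once if a box is tilted more than 0.5 rad (angle between any of box_a, box_b's own z axis and vertical above 0.5 rad).
It fails at once if the ink bottle is moved more than 30 mm (distance of ink_bottle from where it was at the start of the episode above 0.03 m).
It fails at once if the clip tin is moved more than 30 mm (distance of clip_tin from where it was at the start of the episode above 0.03 m).
It fails at once if the ink bowl is moved more than 30 mm (distance of ink_bowl from where it was at the start of the episode above 0.03 m).
It also fails if it takes over 72 s, if anything falls off the work surface, if the arm or the gripper's body presses on something with over 40 N, if the wrist force passes 120 N, or if a joint passes its speed limit or range.

## Working session

There is one attempt and no reset: what is moved stays moved. The work goes in short steps, Python scripts to look and compute and a tool call to move; the robot and the scene stay as the last step left them, time stands still between calls to the robot, and variables do not carry over. Pictures are saved under pics/ and viewed, about 8 in all and at most 12, crops included, and the job is handed in when it is done.

Besides the shell and the picture viewer there is one more tool, called after "Call:" by a JSON object that holds its "api" and its "payload", one argument or row to a line. step_arm: Moves the arm, as the interface text tells. Its arguments: {"type":"object","properties":{"commands":{"type":"array"},"newtons":{"type":"number"}},"required":["commands"]}

```bash
mkdir -p pics; ls; python3 - <<'E'
from bench import *
import cv2,numpy as np
o=readout.get_obs();print(o, r.pinch_z)
for n in("scene","top"):
    f=grab_frame(n);cv2.imwrite(f"pics/{n}0.png",f["img"][:,:,::-1])
    print(n,f["K"].round(1).tolist(),f["world_to_cam"].round(3).tolist())
    for t in("box_a","stand","balance","pan_left_top","pan_right_top","rack","rack_floor","ink_bottle","clip_tin","ink_bowl"):
        print(t,[(np.round(d["point"],1).tolist(),round(d["p"],2)) for d in tip_of(t,f)][:3],[(np.round(d["extent"]).tolist(),round(d["p"],2)) for d in search_frame(t,f)][:3])
a=cv2.imread("pics/scene0.png");b=cv2.imread("pics/top0.png")
cv2.imwrite("pics/both.png",cv2.resize(np.vstack([a,b]),None,fx=.78,fy=.78))
E
```

```text
pics
{'clock': 0.0, 'joints': array([-1.42107093,  0.47780842,  0.0223307 ,  1.5564648 , -0.01149447,
        1.10931453, -0.08308051]), 'qvel': array([-1.40805756e-04, -8.06839499e-04,  2.61556762e-04,  3.75386213e-04,
       -1.53992298e-03, -3.16668893e-04, -7.26714084e-05]), 'tau': array([-2.19275580e-05, -5.96458304e+01,  1.60813920e+00, -2.81202650e+01,
        1.24056620e-02,  9.42119979e-03,  3.47666258e-06]), 'tcp_pos': array([0.17199242, 0.65223382, 0.30291422]), 'orientation': array([-4.03777197e-01, -3.11543421e+00,  2.92836426e-03]), 'contact_force': array([-0.63629443,  0.75029285, -0.83253823]), 'moment': array([ 0.02921719, -0.01971529, -0.00174929]), 'grip_width': 0.08561076762079915} 0.0539
scene [[365.5, 0.0, 260.5], [0.0, 365.5, 191.6], [0.0, 0.0, 1.0]] [[0.777, -0.629, 0.014, -0.413], [-0.276, -0.36, -0.891, 0.241], [0.566, 0.689, -0.454, 0.784], [0.0, 0.0, 0.0, 1.0]]
box_a [([350.2, 252.2], 0.75), ([298.1, 193.7], 0.71), ([337.6, 270.2], 0.67)] [([356.0, 240.0, 24.0, 36.0], 0.95), ([342.0, 257.0, 27.0, 35.0], 0.84)]
stand [([343.5, 265.2], 0.83)] [([346.0, 255.0
[... 1227 characters left out ...]
)] [([263.0, 177.0, 130.0, 45.0], 0.56)]
pan_left_top [([216.5, 175.3], 0.87)] [([216.0, 179.0, 36.0, 36.0], 0.59)]
pan_right_top [([307.0, 170.5], 0.85), ([260.0, 181.0], 0.25)] [([134.0, 220.0, 43.0, 38.0], 0.6), ([311.0, 173.0, 36.0, 35.0], 0.59)]
rack [([136.1, 219.0], 0.77)] [([132.0, 221.0, 41.0, 36.0], 0.74), ([209.0, 138.0, 43.0, 40.0], 0.57)]
rack_floor [([134.3, 215.6], 0.66)] [([135.0, 221.0, 42.0, 40.0], 0.67), ([262.0, 179.0, 130.0, 43.0], 0.66)]
ink_bottle [([310.2, 241.3], 0.56)] [([312.0, 242.0, 15.0, 12.0], 0.76)]
clip_tin [([214.7, 245.7], 0.9), ([265.4, 180.6], 0.19)] [([214.0, 247.0, 33.0, 25.0], 0.8)]
ink_bowl [([213.4, 140.9], 0.82)] [([207.0, 136.0, 46.0, 39.0], 0.94)]
```

View pics/both.png

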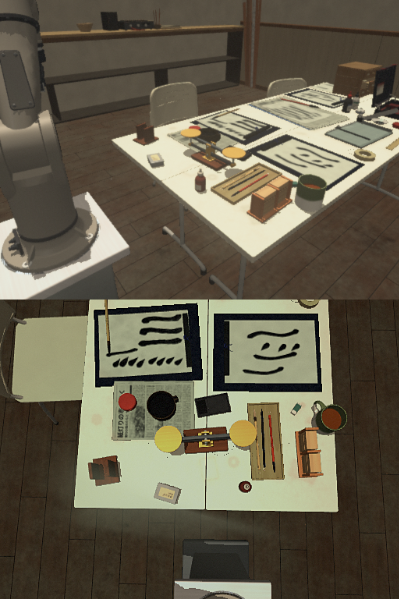

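```bash
cat > h.py <<'E'
from bench import *
import numpy as np,cv2
from scipy.spatial.transform import Rotation as R
from scipy.optimize import least_squares
def ray(f,px):
    K=f["K"];W=f["world_to_cam"];Rm,t=W[:3,:3],W[:3,3]
    u=np.array([(px[0]-K[0,2])/K[0,0],(px[1]-K[1,2])/K[1,1],1.])
    if f.get("fish"):
        rr=np.hypot(u[0],u[1]);u=np.array([*(u[:2]/max(rr,1e-9)*np.sin(rr)),np.cos(rr)])
    return -Rm.T@t,Rm.T@u/np.linalg.norm(u)
def atz(f,px,z):
    c,d=ray(f,px);return c+d*(z-c[2])/d[2]
def tri(obs):
    A=np.zeros((3,3));b=np.zeros(3);rs=[ray(*o) for o in obs]
    for c,d in rs:
        P=np.eye(3)-np.outer(d,d);A+=P;b+=P@c
    p=np.linalg.solve(A,b)
    return p,[round(1e3*np.linalg.norm((np.eye(3)-np.outer(d,d))@(p-c)),1) for c,d in rs]
def proj(f,P):
    q=f["world_to_cam"][:3,:3]@np.asarray(P)+f["world_to_cam"][:3,3];K=f["K"]
    if f.get("fish"):
        h=np.hypot(q[0],q[1]);th=np.arctan2(h,q[2]);u=q[:2]/max(h,1e-9)*th
    else:u=q[:2]/q[2]
    return np.array([K[0,0]*u[0]+K[0,2],K[1,1]*u[1]+K[1,2]])
def snap(n):
    f=grab_frame(n);f["fish"]=n=="wrist";return f
E
python3 - <<'E'
from h import *
s=snap("scene");t=snap("top")
for n,a,b,z in [("boxR",(350.2,252.2),(389.5,183),.008),("boxL",(337.6,270.2),(392.8,207.8),.008),("stand",(343.5,265.2),(390.8,197.4),0),("bal",(266.3,206.2),(264.1,180.7),0),("pL",(243,170.4),(216.5,175.3),.089),("pR",(300.4,193.4),(307,170.5),.089),("rack",(186,175.8),(136.1,219),0),("rf",(186.2,174.9),(134.3,215.6),.008),("bot",(254.9,240.7),(310.2,241.3),0),("tin",(198.6,204.4),(214.7,245.7),0),("bowl",(270.3,179.8),(213.4,140.9),0)]:
    print(n,tri([(s,a),(t,b)])[0].round(3),tri([(s,a),(t,b)])[1],atz(s,a,z).round(3),atz(t,b,z).round(3))
E
```

```text
boxR [ 0.61  -0.272  0.019] [np.float64(3.7), np.float64(3.7)] [ 0.619 -0.262  0.008] [ 0.615 -0.279  0.008]
boxL [ 0.546 -0.286  0.001] [np.float64(2.6), np.float64(2.6)] [ 0.537 -0.29   0.008] [ 0.548 -0.286  0.008]
stand [ 0.574 -0.282  0.   ] [np.float64(2.8), np.float64(2.8)] [ 0.572 -0.28   0.   ] [ 0.576 -0.284  0.   ]
bal [0.613 0.063 0.003] [np.float64(4.9), np.float64(4.9)] [0.612 0.069 0.   ] [0.617 0.06  0.   ]
pL [0.61  0.182 0.087] [np.float64(5.6), np.float64(5.6)] [0.602 0.181 0.089] [0.614 0.179 0.089]
pR [ 0.634 -0.05   0.087] [np.float64(4.8), np.float64(4.8)] [ 0.636 -0.054  0.089] [ 0.63  -0.046  0.089]
rack [0.505 0.398 0.017] [np.float64(1.3), np.float64(1.3)] [0.522 0.434 0.   ] [0.507 0.404 0.   ]
rf [0.512 0.405 0.016] [np.float64(3.5), np.float64(3.5)] [0.518 0.425 0.008] [0.516 0.406 0.008]
bot [ 0.457 -0.066  0.005] [np.float64(1.7), np.float64(1.7)] [ 0.463 -0.061  0.   ] [ 0.455 -0.066  0.   ]
tin [0.437 0.189 0.013] [np.float64(3.1), np.float64(3.1)] [0.446 0.212 0.   ] [0.439 0.189 0.   ]
bowl [0.729 0.197 0.012] [np.float64(6.2), np.float64(6.2)] [0.752 0.214 0.   ] [0.727 0.202 0.   ]
```

```bash
cat >> h.py <<'E'
def plan(p,jaw=None):
    """fractions for step_arm to bring TCP to p (tool straight down) with jaw axis at angle jaw (deg)"""
    o=readout.get_obs();Q=R.from_rotvec(o["orientation"]);y=Q.as_matrix()[:,1]
    cur=np.degrees(np.arctan2(y[1],y[0]))
    if jaw is None: ph=cur
    else: ph=cur+((jaw-cur+90)%180-90)
    a=np.radians(ph);yy=np.array([np.cos(a),np.sin(a),0]);zz=np.array([0,0,-1.]);T=np.c_[np.cross(yy,zz),yy,zz]
    sh=Q.inv().apply(np.asarray(p)-o["tcp_pos"])/.5
    rv=(Q.inv()*R.from_matrix(T)).as_rotvec()/(2*np.pi)
    print("clk %.2f tcp"%o["clock"],o["tcp_pos"].round(4),"jaw %.1f->%.1f"%(cur,ph),"j",o["joints"].round(2),"w %.4f"%o["grip_width"],"F",o["contact_force"].round(1))
    print("CMD",sh.round(4).tolist(),rv.round(4).tolist(),"rows>=%.1f"%max(np.linalg.norm(sh)*8,np.linalg.norm(rv)*360/10.7))
E
python3 - <<'E'
from h import *
f=snap("wrist");o=readout.get_obs();W=f["world_to_cam"]
Q=R.from_rotvec(o["orientation"])
c=-W[:3,:3].T@W[:3,3];print(f["K"].round(1).tolist(),"cam in tool",Q.inv().apply(c-o["tcp_pos"]).round(4),"\n",(Q.inv().as_matrix()@W[:3,:3].T).round(3))
plan([.50,.33,.32])
plan([.56,.1,.34])
E
```

```text
[[297.3, 0.0, 256.0], [0.0, 297.3, 190.2], [0.0, 0.0, 1.0]] cam in tool [ 0.0654 -0.0001 -0.0709] 
 [[ 0.001 -0.965 -0.263]
 [ 1.     0.001 -0.001]
 [ 0.001 -0.263  0.965]]
clk 2.25 tcp [0.1721 0.6527 0.3039] jaw 75.2->75.2 j [-1.42  0.48  0.02  1.56 -0.01  1.11 -0.08] w 0.0854 F [-0.6 -0.8  0.5]
CMD [-0.7987, -0.4569, -0.0322] [0.0, 0.0, -0.0] rows>=7.4
clk 2.25 tcp [0.1721 0.6527 0.3039] jaw 75.2->75.2 j [-1.42  0.48  0.02  1.56 -0.01  1.11 -0.08] w 0.0854 F [-0.6 -0.8  0.5]
CMD [-1.032, -0.8711, -0.0722] [0.0, 0.0, -0.0] rows>=10.8
```

Call:
{"api": "step_arm", "payload": {
  "commands": [
    [-0.8,-0.457,-0.03,0,0,0,-1],
    [-0.8,-0.457,-0.03,0,0,0,-1],
    [-0.8,-0.457,-0.03,0,0,0,-1],
    [-0.8,-0.457,-0.03,0,0,0,-1],
    [-0.8,-0.457,-0.03,0,0,0,-1],
    [-0.8,-0.457,-0.03,0,0,0,-1],
    [-0.8,-0.457,-0.03,0,0,0,-1],
    [-0.8,-0.457,-0.03,0,0,0,-1],
    [-0.8,-0.457,-0.03,0,0,0,-1],
    [-0.8,-0.457,-0.03,0,0,0,-1]
  ]
}}

```text
clock: 3.5
tcp_pos: [0.4996, 0.3311, 0.3188]
orientation: [-0.401, -3.115, -0.001]
contact_force: [-0.5, 0.7, 0.3]
grip_width: 0.0853
```

```bash
cat >> h.py <<'E'
import pickle
def save(f,n):
    pickle.dump({k:f[k] for k in("img","K","world_to_cam","fish")},open(f"pics/{n}.pkl","wb"));cv2.imwrite(f"pics/{n}.png",f["img"][:,:,::-1])
def load(n): return pickle.load(open(f"pics/{n}.pkl","rb"))
E
python3 - <<'E'
from h import *
f=snap("wrist");save(f,"w1")
for t in("rack_floor","rack","pan_left_top"):
    print(t,[(np.round(d["point"],1).tolist(),round(d["p"],2)) for d in tip_of(t,f)][:3])
plan([.50,.05,.32],90)
E
```

```text
rack_floor [([313.6, 152.4], 0.7)]
rack [([309.0, 153.5], 0.83)]
pan_left_top [([161.2, 291.0], 0.71)]
clk 3.70 tcp [0.4996 0.3311 0.3188] jaw 75.4->90.0 j [-0.82  0.34  0.17  1.74 -0.06  1.07  0.69] w 0.0855 F [0.4 0.9 1.1]
CMD [-0.1428, -0.5438, -0.0025] [0.0, -0.0001, -0.0406] rows>=4.5
```

View pics/w1.png

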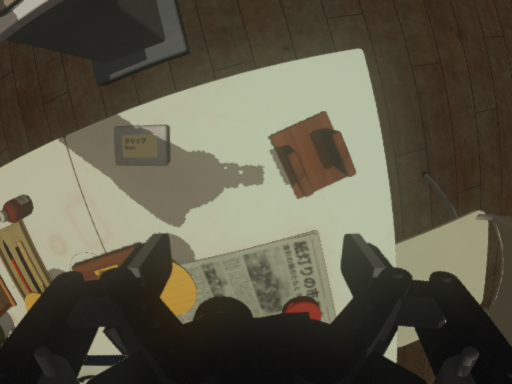

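```bash
python3 - <<'E'
from h import *
plan([.67,.065,.33],90)
E
```

```text
clk 3.70 tcp [0.4996 0.3311 0.3188] jaw 75.4->90.0 j [-0.82  0.34  0.17  1.74 -0.06  1.07  0.69] w 0.0855 F [0.4 0.9 1.1]
CMD [-0.4642, -0.4289, -0.0227] [0.0, -0.0001, -0.0406] rows>=5.1
```

Call:
{"api": "step_arm", "payload": {
  "commands": [
    [-0.464,-0.429,-0.023,0,0,-0.04,-1],
    [-0.464,-0.429,-0.023,0,0,-0.04,-1],
    [-0.464,-0.429,-0.023,0,0,-0.04,-1],
    [-0.464,-0.429,-0.023,0,0,-0.04,-1],
    [-0.464,-0.429,-0.023,0,0,-0.04,-1],
    [-0.464,-0.429,-0.023,0,0,-0.04,-1],
    [-0.464,-0.429,-0.023,0,0,-0.04,-1],
    [-0.464,-0.429,-0.023,0,0,-0.04,-1],
    [-0.464,-0.429,-0.023,0,0,-0.04,-1],
    [-0.464,-0.429,-0.023,0,0,-0.04,-1]
  ]
}}

```text
clock: 4.95
tcp_pos: [0.6696, 0.066, 0.3303]
orientation: [-0.004, -3.141, -0.001]
contact_force: [-0.8, 0.5, -0.1]
grip_width: 0.0853
```

```bash
python3 - <<'E'
from h import *
f=snap("wrist");save(f,"w2")
for t in("pan_left_top","pan_right_top","box_a"):
    print(t,[(np.round(d["point"],1).tolist(),round(d["p"],2)) for d in tip_of(t,f)][:3])
for t in("pan_left_top","pan_right_top"):
    print(t,[(np.round(d["extent"]).tolist(),round(d["p"],2)) for d in search_frame(t,f)][:3])
print([proj(f,p).round(1).tolist() for p in([.612,.18,.089],[.632,-.05,.089],[.575,-.28,.08])])
plan([.62,-.25,.30],90)
E
```

```text
pan_left_top [([361.1, 122.6], 0.86)]
pan_right_top [([145.0, 138.7], 0.75)]
box_a [([39.0, 129.8], 0.8), ([35.0, 87.6], 0.58), ([465.3, 66.9], 0.37)]
pan_left_top [([362.0, 119.0, 76.0, 76.0], 0.86)]
pan_right_top [([146.0, 138.0, 73.0, 76.0], 0.55)]
[[361.4, 121.4], [150.5, 140.0], [8.2, 109.9]]
clk 5.25 tcp [0.6699 0.065  0.3302] jaw 89.8->90.0 j [-0.35  0.46  0.23  1.54 -0.11  1.15  1.47] w 0.0855 F [ 0.2  0.6 -0.6]
CMD [0.0972, -0.6303, 0.0602] [0.0, -0.0001, -0.0006] rows>=5.1
```

View pics/w2.png

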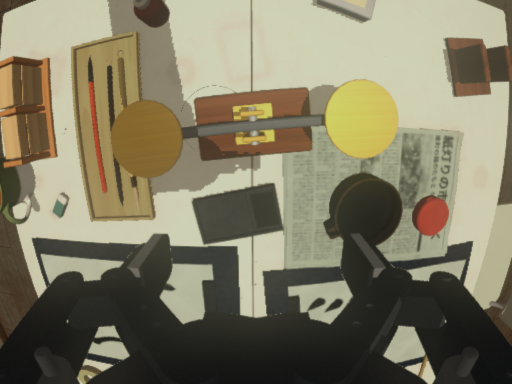

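Call:
{"api": "step_arm", "payload": {
  "commands": [
    [0.097,-0.63,0.06,0,0,0,-1],
    [0.097,-0.63,0.06,0,0,0,-1],
    [0.097,-0.63,0.06,0,0,0,-1],
    [0.097,-0.63,0.06,0,0,0,-1],
    [0.097,-0.63,0.06,0,0,0,-1],
    [0.097,-0.63,0.06,0,0,0,-1],
    [0.097,-0.63,0.06,0,0,0,-1],
    [0.097,-0.63,0.06,0,0,0,-1],
    [0.097,-0.63,0.06,0,0,0,-1],
    [0.097,-0.63,0.06,0,0,0,-1]
  ]
}}

```text
clock: 6.5
tcp_pos: [0.6205, -0.2487, 0.3002]
orientation: [-0.004, -3.141, -0.001]
contact_force: [-0.6, -0.3, -0.2]
grip_width: 0.0854
```

```bash
cat >> h.py <<'E'
def cub(cx,cy,z0,z1,lx,ly):
    return np.array([[cx+sx*lx/2,cy+sy*ly/2,z] for sx in(-1,1) for sy in(-1,1) for z in(z0,z1)])
RACK=[cub(0,0,0,.008,.094,.082),cub(0,.027,.008,.074,.054,.012),cub(0,-.027,.008,.074,.054,.012)]
STAND=[cub(0,0,0,.008,.162,.062)]+[cub(x,0,.008,.08,.008,.044) for x in(-.074,0,.074)]
BOX=[cub(0,0,0,.072,.06,.036)]
def sil(f,cubs,x,y,yaw,z=0,S=4):
    c,s=np.cos(yaw),np.sin(yaw);m=np.zeros((384*S,512*S),np.uint8)
    for q in cubs:
        P=np.c_[c*q[:,0]-s*q[:,1]+x,s*q[:,0]+c*q[:,1]+y,q[:,2]+z]
        h=cv2.convexHull(np.array([(proj(f,p)+.5)*S for p in P],np.float32).round().astype(np.int32));cv2.fillConvexPoly(m,h,1)
    return cv2.resize(m.astype(np.float32),(512,384),interpolation=cv2.INTER_AREA)
def fit(obs,cubs,x0,z=0):
    from scipy.optimize import minimize
    def cost(v):
        return sum(np.abs(sil(f,cubs,v[0],v[1],v[2],z)-m).sum()/m.sum() for f,m in obs)
    b=minimize(cost,x0,method="Nelder-Mead",options=dict(initial_simplex=np.array([x0]*4)+np.array([[0,0,0],[.012,0,0],[0,.012,0],[0,0,.2]]),xatol=2e-4,fatol=1e-4))
    return b.x.round(4),round(b.fun,3)
E
python3 - <<'E'
from h import *
f=snap("wrist");save(f,"w3")
for t in("box_a",):
    print(t,[(np.round(d["point"],1).tolist(),round(d["p"],2)) for d in tip_of(t,f)][:3])
M=[]
for t in("stand","box_a"):
    for d in masks_of(t,f)[:3]:
        print(t,np.round(d["extent"]).tolist(),round(d["p"],2));M.append((t,d["pixels"],d["p"]))
pickle.dump(M,open("pics/m3.pkl","wb"))
plan([.62,-.25,.30],90)
E
```

```text
box_a [([233.6, 158.4], 0.79), ([392.5, 46.3], 0.7)]
stand [223.0, 130.0, 63.0, 156.0] 0.69
box_a [229.0, 167.0, 38.0, 69.0] 0.85
box_a [455.0, 188.0, 115.0, 79.0] 0.71
box_a [217.0, 98.0, 40.0, 59.0] 0.66
clk 6.70 tcp [ 0.6202 -0.2496  0.3002] jaw 89.8->90.0 j [ 0.08  0.48  0.3   1.59 -0.15  1.09  1.98] w 0.0851 F [ 0.3  0.4 -0.9]
CMD [0.0004, -0.0008, 0.0003] [0.0, -0.0001, -0.0006] rows>=0.0
```

View pics/w3.png

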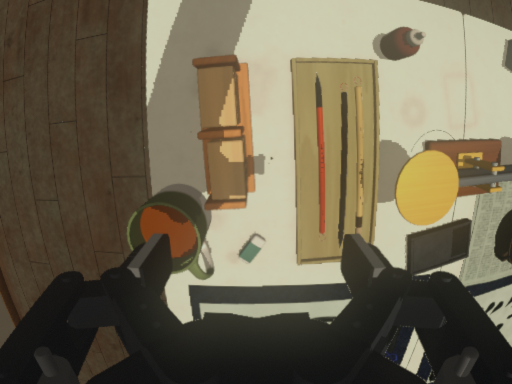

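```bash
python3 - <<'E'
from h import *
f=load("w3");M=pickle.load(open("pics/m3.pkl","rb"))
U=M[0][1]|M[1][1]|M[3][1];print(U.sum())
B=[b+np.array([x,0,.008]) for x in(-.037,.037) for b in BOX]
v,c=fit([(f,U.astype(np.float32))],STAND+B,[.575,-.283,.1]);print("stand",v,c)
ed=U.astype(np.uint8)*255
def draw(img,cubs,v,col):
    s=sil(f,cubs,*v);cs,_=cv2.findContours((s>.5).astype(np.uint8),0,1);cv2.drawContours(img,cs,-1,col,1)
img=f["img"][:,:,::-1].copy();draw(img,STAND+B,v,(255,0,0))
cs,_=cv2.findContours(ed,0,1);cv2.drawContours(img,cs,-1,(0,255,0),1)
a=cv2.resize(img[30:260,120:300],None,fx=2,fy=2,interpolation=0)
print("mug c at z.05",atz(f,(168,232),.05).round(3))
# rack in w1
f=load("w1");hsv=cv2.cvtColor(f["img"],cv2.COLOR_RGB2HSV)
roi=np.zeros((384,512),np.uint8);roi[95:215,255:370]=1
m=((hsv[:,:,1]>105)).astype(np.uint8)*roi
m=cv2.morphologyEx(m,cv2.MORPH_OPEN,np.ones((3,3)));m=cv2.morphologyEx(m,cv2.MORPH_CLOSE,np.ones((7,7)))
n,l,st,_=cv2.connectedComponentsWithStats(m);k=1+np.argmax(st[1:,4]);m=(l==k).astype(np.uint8);print(st[k])
for y0 in(.3,.3+1.57):
    v,c=fit([(f,m.astype(np.float32))],RACK,[.505,.40,y0]);print("rack",v,c)
img=f["img"][:,:,::-1].copy()
v=min((fit([(f,m.astype(np.float32))],RACK,[.505,.40,y0]) for y0 in(.3,1.87)),key=lambda t:t[1])[0];draw(img,RACK,v,(255,0,0))
cs,_=cv2.findContours(m,0,1);cv2.drawContours(img,cs,-1,(0,255,0),1)
b=cv2.resize(img[90:220,250:380],None,fx=3,fy=3,interpolation=0)
h=max(a.shape[0],b.shape[0]);o=np.zeros((h,a.shape[1]+b.shape[1],3),np.uint8);o[:a.shape[0],:a.shape[1]]=a;o[:b.shape[0],a.shape[1]:]=b
cv2.imwrite("pics/ov.png",o);print(o.shape)
# pans
f=load("w2");hsv=cv2.cvtColor(f["img"],cv2.COLOR_RGB2HSV)
m=((hsv[:,:,0]>15)&(hsv[:,:,0]<32)&(hsv[:,:,1]>150)).astype(np.uint8);m=cv2.morphologyEx(m,cv2.MORPH_OPEN,np.ones((5,5)))
n,l,st,ce=cv2.connectedComponentsWithStats(m)
for k in range(1,n):
    if st[k,4]>1500:
        print(st[k].tolist(),ce[k].round(1),atz(f,ce[k],.089).round(4))
s=load("w3")
print("tri pR",tri([(f,(147,139)),(s,(428,188.5))]))
E
```

```text
7575
stand [ 0.5769 -0.2855  0.0592] 0.031
mug c at z.05 [ 0.695 -0.356  0.05 ]
[ 271  113   84   84 2982]
rack [0.51   0.403  0.2333] 0.549
rack [0.5039 0.4043 1.7857] 0.691
(460, 750, 3)
[112, 101, 70, 76, 4225] [146.  138.5] [ 0.63   -0.0553  0.089 ]
tri pR (array([ 0.63124837, -0.05576296,  0.08475995]), [np.float64(0.2), np.float64(0.2)])
```

View pics/ov.png

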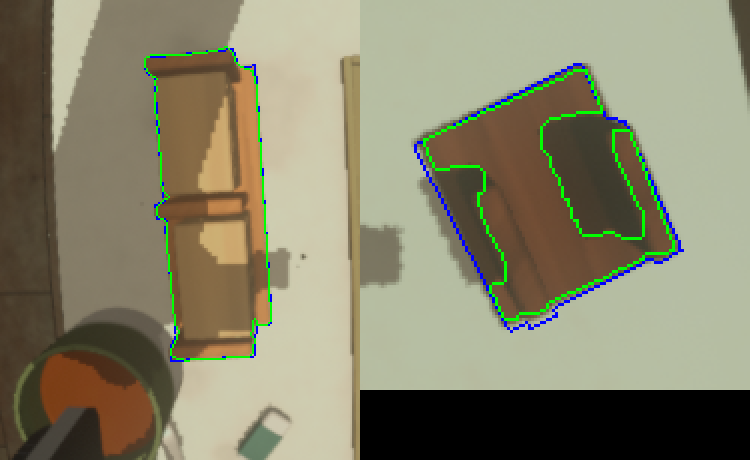

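```bash
python3 - <<'E'
from h import *
f=load("w2")
print(atz(f,(361.5,119),.089))
plan([.6138,-.2833,.2],93.4)
plan([.6138,-.2833,.107],93.4)
E
```

```text
[0.60933755 0.18004603 0.089     ]
clk 6.70 tcp [ 0.6202 -0.2496  0.3002] jaw 89.8->93.4 j [ 0.08  0.48  0.3   1.59 -0.15  1.09  1.98] w 0.0851 F [ 0.3  0.4 -0.9]
CMD [0.0124, -0.0675, 0.2003] [0.0, -0.0001, -0.01] rows>=1.7
clk 6.70 tcp [ 0.6202 -0.2496  0.3002] jaw 89.8->93.4 j [ 0.08  0.48  0.3   1.59 -0.15  1.09  1.98] w 0.0851 F [ 0.3  0.4 -0.9]
CMD [0.0124, -0.0675, 0.3863] [0.0, -0.0001, -0.01] rows>=3.1
```

Call:
{"api": "step_arm", "payload": {
  "commands": [
    [0.0124,-0.0675,0.1,0,0,-0.01,-1],
    [0.0124,-0.0675,0.2,0,0,-0.01,-1],
    [0.0124,-0.0675,0.24,0,0,-0.01,-1],
    [0.0124,-0.0675,0.29,0,0,-0.01,-1],
    [0.0124,-0.0675,0.34,0,0,-0.01,-1],
    [0.0124,-0.0675,0.386,0,0,-0.01,-1],
    [0.0124,-0.0675,0.386,0,0,-0.01,-1],
    [0.0124,-0.0675,0.386,0,0,-0.01,1],
    [0.0124,-0.0675,0.386,0,0,-0.01,1],
    [0.0124,-0.0675,0.386,0,0,-0.01,1]
  ],
  "newtons": 45
}}

```text
clock: 7.95
tcp_pos: [0.6146, -0.2831, 0.1085]
orientation: [-0.093, 3.139, 0.0]
contact_force: [-0.8, 1.1, 0.7]
grip_width: 0.0354
```

```bash
python3 - <<'E'
from h import *
f=snap("wrist");save(f,"w4")
plan([.6138,-.2833,.27])
plan([.609,.182,.27])
E
```

```text
clk 8.00 tcp [ 0.6146 -0.2832  0.1084] jaw 93.4->93.4 j [ 0.18  0.71  0.23  1.7  -0.22  0.76  2.15] w 0.0356 F [-0.5  0.5  5.8]
CMD [0.0011, -0.0001, -0.3231] [0.0, 0.0003, -0.0] rows>=2.6
clk 8.00 tcp [ 0.6146 -0.2832  0.1084] jaw 93.4->93.4 j [ 0.18  0.71  0.23  1.7  -0.22  0.76  2.15] w 0.0356 F [-0.5  0.5  5.8]
CMD [-0.0446, 0.9294, -0.323] [0.0, 0.0003, -0.0] rows>=7.9
```

View pics/w4.png

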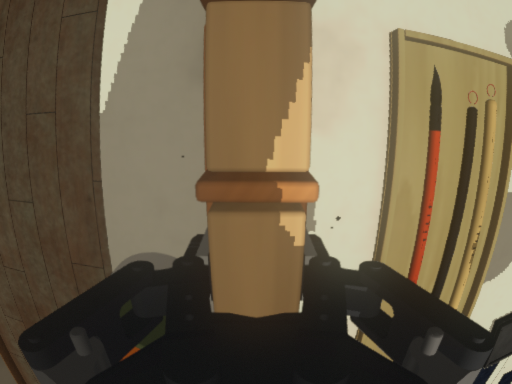

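Call:
{"api": "step_arm", "payload": {
  "commands": [
    [0,0,-0.04,0,0,0,1],
    [0,0,-0.09,0,0,0,1],
    [0,0,-0.15,0,0,0,1],
    [0,0,-0.22,0,0,0,1],
    [0,0,-0.29,0,0,0,1],
    [0,0,-0.32,0,0,0,1],
    [-0.005,0.1,-0.32,0,0,0,1],
    [-0.01,0.2,-0.32,0,0,0,1],
    [-0.015,0.3,-0.32,0,0,0,1],
    [-0.02,0.4,-0.32,0,0,0,1]
  ]
}}

```text
clock: 9.25
tcp_pos: [0.6118, -0.0815, 0.2682]
orientation: [-0.093, 3.139, 0.0]
contact_force: [1.3, 0.5, -2.5]
grip_width: 0.0359
```

```bash
python3 - <<'E'
from h import *
plan([.609,.182,.27])
plan([.609,.182,.155])
E
```

```text
clk 9.25 tcp [ 0.6118 -0.0815  0.2682] jaw 93.4->93.4 j [-0.16  0.42  0.25  1.75 -0.12  0.98  1.77] w 0.0359 F [ 1.3  0.5 -2.5]
CMD [-0.0256, 0.5263, -0.0036] [0.0, 0.0001, -0.0] rows>=4.2
clk 9.25 tcp [ 0.6118 -0.0815  0.2682] jaw 93.4->93.4 j [-0.16  0.42  0.25  1.75 -0.12  0.98  1.77] w 0.0359 F [ 1.3  0.5 -2.5]
CMD [-0.0254, 0.5263, 0.2264] [0.0, 0.0001, -0.0] rows>=4.6
```

Call:
{"api": "step_arm", "payload": {
  "commands": [
    [-0.005,0.12,0,0,0,0,1],
    [-0.01,0.24,0,0,0,0,1],
    [-0.018,0.36,0,0,0,0,1],
    [-0.025,0.46,0,0,0,0,1],
    [-0.0255,0.526,0.03,0,0,0,1],
    [-0.0255,0.526,0.08,0,0,0,1],
    [-0.0255,0.526,0.12,0,0,0,1],
    [-0.0255,0.526,0.15,0,0,0,1],
    [-0.0255,0.526,0.17,0,0,0,1],
    [-0.0255,0.526,0.186,0,0,0,1]
  ]
}}

```text
clock: 10.5
tcp_pos: [0.6091, 0.1814, 0.1751]
orientation: [-0.092, 3.14, -0.0]
contact_force: [-2.7, -1.1, 2.3]
grip_width: 0.0356
```

```bash
python3 - <<'E'
from h import *
s=snap("scene");save(s,"s1");f=snap("wrist");save(f,"w5")
plan([.609,.182,.175])
a=cv2.resize(s["img"][120:260,180:340],None,fx=3,fy=3)
b=f["img"]
o=np.zeros((420,480+320,3),np.uint8);o[:,:480]=a;o[:240,480:]=cv2.resize(b,(320,240))
cv2.imwrite("pics/p1.png",o[:,:,::-1])
E
```

```text
clk 10.60 tcp [0.6089 0.1817 0.1746] jaw 93.4->93.4 j [-0.51  0.56  0.17  1.77 -0.12  0.82  1.34] w 0.0354 F [-1.1 -0.4 -2.2]
CMD [-0.0002, 0.0007, -0.0008] [-0.0, 0.0, 0.0] rows>=0.0
```

View pics/p1.png

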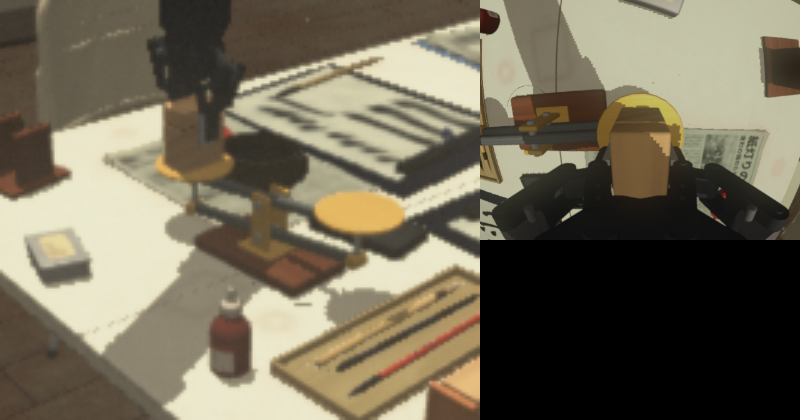

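Call:
{"api": "step_arm", "payload": {
  "commands": [
    [0,0,0,0,0,0,-1],
    [0,0,0,0,0,0,-1],
    [0,0,0,0,0,0,-1],
    [0,0,0,0,0,0,-1],
    [0,0,0,0,0,0,-1],
    [0,0,-0.04,0,0,0,-1],
    [0,0,-0.09,0,0,0,-1],
    [0,0,-0.15,0,0,0,-1],
    [0,0,-0.22,0,0,0,-1],
    [0,0,-0.3,0,0,0,-1]
  ]
}}

```text
clock: 11.85
tcp_pos: [0.6087, 0.1815, 0.327]
orientation: [-0.092, 3.139, 0.0]
contact_force: [0.7, 0.1, -0.0]
grip_width: 0.0853
```

```bash
python3 - <<'E'
from h import *
f=snap("wrist");save(f,"w6")
plan([.54,-.2877,.25],93.4)
E
```

```text
clk 11.90 tcp [0.611  0.182  0.3334] jaw 93.3->93.4 j [-0.54  0.39  0.2   1.63 -0.08  1.12  1.32] w 0.0853 F [ 1.9 -0.2  3.4]
CMD [0.1981, -0.93, 0.1619] [0.0005, 0.0015, -0.0001] rows>=7.7
```

Call:
{"api": "step_arm", "payload": {
  "commands": [
    [0.198,-0.93,0.16,0.0005,0.0015,0,-1],
    [0.198,-0.93,0.16,0.0005,0.0015,0,-1],
    [0.198,-0.93,0.16,0.0005,0.0015,0,-1],
    [0.198,-0.93,0.16,0.0005,0.0015,0,-1],
    [0.198,-0.93,0.16,0.0005,0.0015,0,-1],
    [0.198,-0.93,0.16,0.0005,0.0015,0,-1],
    [0.198,-0.93,0.16,0.0005,0.0015,0,-1],
    [0.198,-0.93,0.16,0.0005,0.0015,0,-1],
    [0.198,-0.93,0.16,0.0005,0.0015,0,-1],
    [0.198,-0.93,0.16,0.0005,0.0015,0,-1]
  ]
}}

```text
clock: 13.15
tcp_pos: [0.5406, -0.287, 0.2518]
orientation: [-0.092, 3.139, 0.001]
contact_force: [0.5, -0.2, -0.1]
grip_width: 0.0852
```

```bash
python3 - <<'E'
from h import *
f=snap("wrist");save(f,"w7")
plan([.54,-.2877,.108],93.4)
print([proj(f,(x,-.2877,.08)).round(1).tolist() for x in(.51,.54,.57)])
o=np.hstack([cv2.resize(load("w6")["img"],(400,300)),cv2.resize(f["img"],(400,300))]);cv2.imwrite("pics/p2.png",o[:,:,::-1])
E
```

```text
clk 13.20 tcp [ 0.5409 -0.2862  0.2517] jaw 93.5->93.4 j [ 0.14  0.44  0.33  1.78 -0.17  0.95  2.17] w 0.0856 F [-0.4  0.1 -0.2]
CMD [0.0023, -0.0031, 0.2873] [0.0001, 0.0002, 0.0002] rows>=2.3
[[258.0, 153.3], [255.8, 188.5], [253.8, 221.5]]
```

View pics/p2.png

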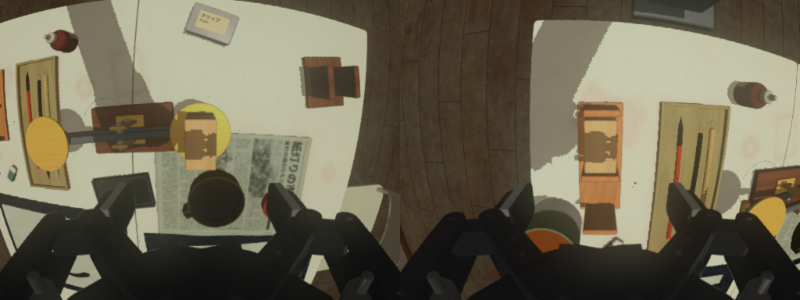

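Call:
{"api": "step_arm", "payload": {
  "commands": [
    [0.0023,-0.003,0.08,0,0,0,-1],
    [0.0023,-0.003,0.14,0,0,0,-1],
    [0.0023,-0.003,0.19,0,0,0,-1],
    [0.0023,-0.003,0.24,0,0,0,-1],
    [0.0023,-0.003,0.287,0,0,0,-1],
    [0.0023,-0.003,0.287,0,0,0,-1],
    [0.0023,-0.003,0.287,0,0,0,1],
    [0.0023,-0.003,0.287,0,0,0,1],
    [0.0023,-0.003,0.287,0,0,0,1],
    [0.0023,-0.003,0.287,0,0,0,1]
  ]
}}

```text
clock: 14.45
tcp_pos: [0.5406, -0.2878, 0.1093]
orientation: [-0.095, 3.137, 0.001]
contact_force: [-0.9, 0.9, 6.7]
grip_width: 0.0355
```

```bash
python3 - <<'E'
from h import *
plan([.54,-.2877,.29],93.4)
plan([.6305,-.0565,.29],93.4)
E
```

```text
clk 14.45 tcp [ 0.5406 -0.2878  0.1093] jaw 93.5->93.4 j [ 0.19  0.63  0.26  1.86 -0.25  0.68  2.23] w 0.0355 F [-0.9  0.9  6.7]
CMD [0.0002, 0.0003, -0.3615] [0.0001, 0.0005, 0.0002] rows>=2.9
clk 14.45 tcp [ 0.5406 -0.2878  0.1093] jaw 93.5->93.4 j [ 0.19  0.63  0.26  1.86 -0.25  0.68  2.23] w 0.0355 F [-0.9  0.9  6.7]
CMD [-0.2084, 0.451, -0.3607] [0.0001, 0.0005, 0.0002] rows>=4.9
```

Call:
{"api": "step_arm", "payload": {
  "commands": [
    [0,0,-0.04,0,0,0,1],
    [0,0,-0.09,0,0,0,1],
    [0,0,-0.16,0,0,0,1],
    [0,0,-0.24,0,0,0,1],
    [0,0,-0.32,0,0,0,1],
    [-0.04,0.09,-0.36,0,0,0,1],
    [-0.09,0.2,-0.36,0,0,0,1],
    [-0.14,0.31,-0.36,0,0,0,1],
    [-0.19,0.41,-0.36,0,0,0,1],
    [-0.208,0.451,-0.36,0,0,0,1]
  ]
}}

```text
clock: 15.7
tcp_pos: [0.6311, -0.0516, 0.2903]
orientation: [-0.103, 3.136, 0.004]
contact_force: [0.5, -1.4, -2.5]
grip_width: 0.0357
```

```bash
python3 - <<'E'
from h import *
s=snap("scene");save(s,"s2")
plan([.6305,-.0565,.206],93.4)
o=[]
for i in range(3): o.append(readout.get_obs()["contact_force"].round(1))
print(o)
E
```

```text
clk 15.75 tcp [ 0.6316 -0.0499  0.2901] jaw 93.9->93.4 j [-0.22  0.43  0.28  1.69 -0.14  1.04  1.74] w 0.0356 F [ 1.2  4.1 -2.6]
CMD [0.0037, -0.0134, 0.1681] [0.0005, 0.0006, 0.0013] rows>=1.3
[array([ 1.2,  4.1, -2.6]), array([ 1.2,  4.1, -2.6]), array([ 1.2,  4.1, -2.6])]
```

Call:
{"api": "step_arm", "payload": {
  "commands": [
    [0.0037,-0.0134,0,0.0005,0.0006,0.0013,1],
    [0.0037,-0.0134,0.04,0.0005,0.0006,0.0013,1],
    [0.0037,-0.0134,0.08,0.0005,0.0006,0.0013,1],
    [0.0037,-0.0134,0.12,0.0005,0.0006,0.0013,1],
    [0.0037,-0.0134,0.14,0.0005,0.0006,0.0013,1],
    [0.0037,-0.0134,0.155,0.0005,0.0006,0.0013,1],
    [0.0037,-0.0134,0.168,0.0005,0.0006,0.0013,1],
    [0.0037,-0.0134,0.168,0.0005,0.0006,0.0013,1],
    [0.0037,-0.0134,0.168,0.0005,0.0006,0.0013,1],
    [0.0037,-0.0134,0.168,0.0005,0.0006,0.0013,1]
  ]
}}

```text
clock: 17.0
tcp_pos: [0.6307, -0.0564, 0.2065]
orientation: [-0.093, 3.14, -0.0]
contact_force: [-0.2, 0.5, -3.1]
grip_width: 0.0355
```

```bash
python3 - <<'E'
from h import *
s=snap("scene");save(s,"s3");f=snap("wrist");save(f,"w8")
plan([.6305,-.0565,.206],93.4)
o=np.zeros((420,800,3),np.uint8);o[:,:480]=cv2.resize(s["img"][120:260,180:340],None,fx=3,fy=3);o[:240,480:]=cv2.resize(f["img"],(320,240))
cv2.imwrite("pics/p3.png",o[:,:,::-1])
E
```

```text
clk 17.10 tcp [ 0.6306 -0.0564  0.2063] jaw 93.4->93.4 j [-0.2   0.52  0.26  1.76 -0.17  0.88  1.76] w 0.0356 F [-0.5 -0.7 -3. ]
CMD [0.0003, -0.0002, 0.0007] [-0.0, 0.0001, 0.0] rows>=0.0
```

View pics/p3.png

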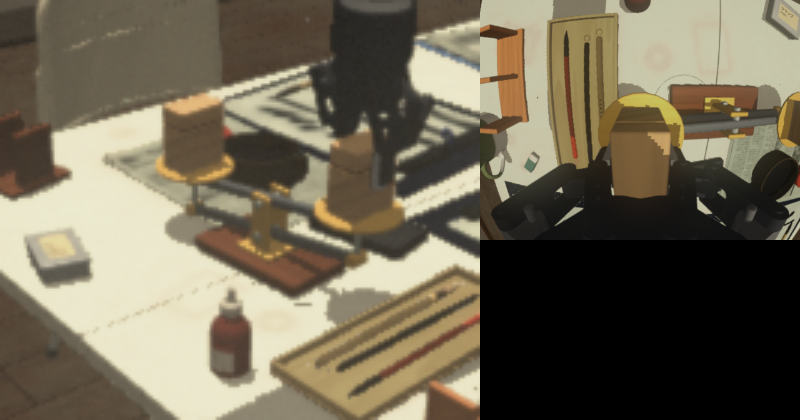

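Call:
{"api": "step_arm", "payload": {
  "commands": [
    [0,0,0,0,0,0,-1],
    [0,0,0,0,0,0,-1],
    [0,0,0,0,0,0,-1],
    [0,0,0,0,0,0,-1],
    [0,0,0,0,0,0,-1],
    [0,0,-0.03,0,0,0,-1],
    [0,0,-0.07,0,0,0,-1],
    [0,0,-0.12,0,0,0,-1],
    [0,0,-0.18,0,0,0,-1],
    [0,0,-0.24,0,0,0,-1]
  ]
}}

```text
clock: 18.35
tcp_pos: [0.6306, -0.0565, 0.3285]
orientation: [-0.093, 3.139, -0.0]
contact_force: [0.2, -0.3, 0.0]
grip_width: 0.0855
```

```bash
python3 - <<'E'
from h import *
plan([.66,.06,.35],90)
E
```

```text
clk 18.35 tcp [ 0.6306 -0.0565  0.3285] jaw 93.4->90.0 j [-0.23  0.39  0.29  1.65 -0.12  1.11  1.73] w 0.0855 F [ 0.2 -0.3  0. ]
CMD [-0.0726, 0.2292, -0.043] [-0.0, 0.0002, 0.0094] rows>=2.0
```

Move to a viewpoint over the balance and let the beam settle.

Call:
{"api": "step_arm", "payload": {
  "commands": [
    [-0.073,0.229,-0.043,0,0,0.0094,-1],
    [-0.073,0.229,-0.043,0,0,0.0094,-1],
    [-0.073,0.229,-0.043,0,0,0.0094,-1],
    [-0.073,0.229,-0.043,0,0,0.0094,-1],
    [-0.073,0.229,-0.043,0,0,0.0094,-1],
    [-0.073,0.229,-0.043,0,0,0.0094,-1],
    [-0.073,0.229,-0.043,0,0,0.0094,-1],
    [-0.073,0.229,-0.043,0,0,0.0094,-1],
    [-0.073,0.229,-0.043,0,0,0.0094,-1],
    [-0.073,0.229,-0.043,0,0,0.0094,-1]
  ]
}}

```text
clock: 19.6
tcp_pos: [0.6602, 0.06, 0.35]
orientation: [-0.0, 3.14, -0.0]
contact_force: [-0.6, -0.4, -0.7]
grip_width: 0.0856
```

```bash
python3 - <<'E'
from h import *
s=snap("scene");save(s,"s4");f=snap("wrist");save(f,"w9")
M=[(d["pixels"],d["p"],d["extent"]) for d in masks_of("box_a",f)]
for m in M: print(np.round(m[2]),round(m[1],2))
pickle.dump(M,open("pics/m9.pkl","wb"))
for (x,y) in((.609,.182),(.6305,-.0565)):
    best=[]
    for m in M[:3]:
        g=m[0].astype(np.float32)
        p=proj(f,(x,y,.13))
        if np.hypot(*(np.array(m[2][:2])-p))<40:
            for z in(.073,.089,.105): print((x,y),z,fit([(f,g)],BOX,[x,y,.06],z))
o=np.zeros((420,800,3),np.uint8);o[:,:480]=cv2.resize(s["img"][120:260,180:340],None,fx=3,fy=3);o[:240,480:]=cv2.resize(f["img"],(320,240))
cv2.imwrite("pics/p4.png",o[:,:,::-1])
E
```

```text
[146. 150.  52.  63.] 0.84
[382. 132.  58.  66.] 0.68
(0.609, 0.182) 0.073 (array([0.611 , 0.1949, 0.1829]), np.float64(0.151))
(0.609, 0.182) 0.089 (array([0.6089, 0.1882, 0.0479]), np.float64(0.058))
(0.609, 0.182) 0.105 (array([0.608 , 0.181 , 0.0647]), np.float64(0.053))
(0.6305, -0.0565) 0.073 (array([ 0.6294, -0.0581,  0.0471]), np.float64(0.033))
(0.6305, -0.0565) 0.089 (array([ 0.6283, -0.0515,  0.0238]), np.float64(0.14))
(0.6305, -0.0565) 0.105 (array([ 0.6274, -0.0463,  0.022 ]), np.float64(0.276))
```

View pics/p4.png

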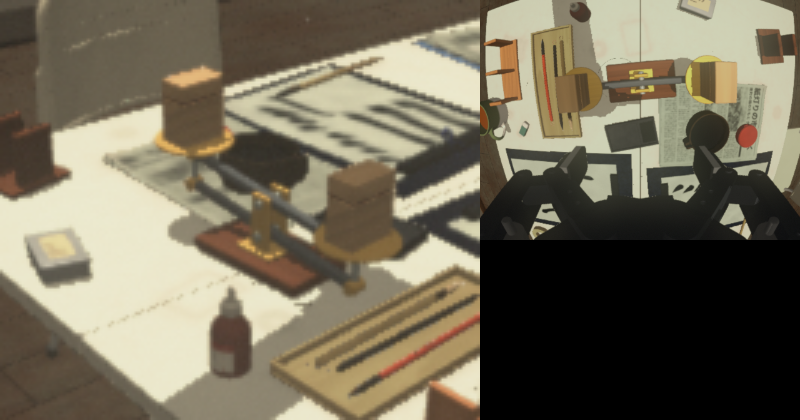

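```bash
python3 - <<'E'
from h import *
plan([.6298,-.0577,.25],3.3)
E
```

```text
clk 19.75 tcp [0.6602 0.06   0.35  ] jaw 90.0->3.3 j [-0.38  0.43  0.28  1.55 -0.12  1.18  1.49] w 0.0856 F [-0.7 -1.2 -0.3]
CMD [0.0611, -0.2353, 0.1999] [0.0002, 0.0002, 0.2409] rows>=8.1
```

Call:
{"api": "step_arm", "payload": {
  "commands": [
    [0.061,-0.235,0.1,0,0,0.2409,-1],
    [0.061,-0.235,0.1,0,0,0.2409,-1],
    [0.061,-0.235,0.1,0,0,0.2409,-1],
    [0.061,-0.235,0.1,0,0,0.2409,-1],
    [0.061,-0.235,0.1,0,0,0.2409,-1],
    [0.061,-0.235,0.1,0,0,0.2409,-1],
    [0.061,-0.235,0.15,0,0,0.2409,-1],
    [0.061,-0.235,0.2,0,0,0.2409,-1],
    [0.061,-0.235,0.2,0,0,0.2409,-1],
    [0.061,-0.235,0.2,0,0,0.2409,-1]
  ]
}}

```text
clock: 21.0
tcp_pos: [0.6304, -0.0576, 0.2509]
orientation: [2.152, 2.286, 0.002]
contact_force: [-0.1, 0.6, 0.2]
grip_width: 0.0855
```

```bash
python3 - <<'E'
from h import *
f=snap("wrist");save(f,"w10")
for d in masks_of("box_a",f):
    print(np.round(d["extent"]),round(d["p"],2))
    if np.hypot(*(np.array(d["extent"][:2])-proj(f,(.63,-.058,.13))))<60:
        print(fit([(f,d["pixels"].astype(np.float32))],BOX,[.63,-.058,.06],.0734))
plan([.6298,-.0577,.1725],3.3)
E
```

```text
[253. 205.  92.  72.] 0.76
(array([ 0.6298, -0.0572,  0.0505]), np.float64(0.042))
clk 21.10 tcp [ 0.6305 -0.0578  0.2513] jaw 3.4->3.3 j [-0.44  0.52  0.61  1.75 -0.35  0.98  0.36] w 0.0857 F [-0.5 -0.9  1.1]
CMD [0.0003, -0.002, 0.1575] [0.0006, 0.0, 0.0003] rows>=1.3
```

Call:
{"api": "step_arm", "payload": {
  "commands": [
    [0,-0.002,0.04,0,0,0,-1],
    [0,-0.002,0.08,0,0,0,-1],
    [0,-0.002,0.12,0,0,0,-1],
    [0,-0.002,0.158,0,0,0,-1],
    [0,-0.002,0.158,0,0,0,-1],
    [0,-0.002,0.158,0,0,0,-1],
    [0,-0.002,0.158,0,0,0,1],
    [0,-0.002,0.158,0,0,0,1],
    [0,-0.002,0.158,0,0,0,1],
    [0,-0.002,0.158,0,0,0,1]
  ]
}}

```text
clock: 22.35
tcp_pos: [0.63, -0.0579, 0.1732]
orientation: [2.152, 2.284, 0.005]
contact_force: [-1.7, 0.7, 6.2]
grip_width: 0.0596
```

```bash
python3 - <<'E'
from h import *
plan([.6298,-.0577,.30],3.3)
E
```

```text
clk 22.35 tcp [ 0.63   -0.0579  0.1732] jaw 3.4->3.3 j [-0.4   0.61  0.55  1.8  -0.42  0.84  0.41] w 0.0596 F [-1.7  0.7  6.2]
CMD [0.0005, 0.0007, -0.2537] [0.0007, -0.0, 0.0003] rows>=2.0
```

Call:
{"api": "step_arm", "payload": {
  "commands": [
    [0,0,-0.02,0,0,0,1],
    [0,0,-0.05,0,0,0,1],
    [0,0,-0.09,0,0,0,1],
    [0,0,-0.13,0,0,0,1],
    [0,0,-0.17,0,0,0,1],
    [0,0,-0.21,0,0,0,1],
    [0,0,-0.25,0,0,0,1],
    [0,0,-0.29,0,0,0,1],
    [0,0,-0.31,0,0,0,1],
    [0,0,-0.314,0,0,0,1]
  ]
}}

```text
clock: 23.6
tcp_pos: [0.6295, -0.058, 0.3308]
orientation: [2.152, 2.284, 0.006]
contact_force: [0.5, 0.1, -2.6]
grip_width: 0.0593
```

```bash
python3 - <<'E'
from h import *
plan([.515,.315,.33],13.4)
E
```

```text
clk 23.60 tcp [ 0.6295 -0.058   0.3308] jaw 3.4->13.4 j [-0.48  0.44  0.65  1.67 -0.29  1.13  0.31] w 0.0593 F [ 0.5  0.1 -2.6]
CMD [0.7583, -0.1842, 0.0007] [0.0008, 0.0001, -0.0277] rows>=6.2
```

Call:
{"api": "step_arm", "payload": {
  "commands": [
    [0.06,-0.015,0,0,0,0,1],
    [0.16,-0.04,0,0,0,0,1],
    [0.27,-0.065,0,0,0,-0.01,1],
    [0.38,-0.09,0,0,0,-0.02,1],
    [0.49,-0.12,0,0,0,-0.0277,1],
    [0.6,-0.145,0,0,0,-0.0277,1],
    [0.69,-0.168,0,0,0,-0.0277,1],
    [0.74,-0.18,0,0,0,-0.0277,1],
    [0.758,-0.184,0,0,0,-0.0277,1],
    [0.758,-0.184,0,0,0,-0.0277,1]
  ]
}}

```text
clock: 24.85
tcp_pos: [0.5151, 0.3143, 0.3298]
orientation: [1.945, 2.462, 0.004]
contact_force: [-0.2, -0.8, -3.1]
grip_width: 0.0593
```

```bash
python3 - <<'E'
from h import *
f=snap("wrist");save(f,"w11")
for d in masks_of("rack",f)[:2]:
    g=d["pixels"].astype(np.float32);print(np.round(d["extent"]),round(d["p"],2),g.sum())
    v=fit([(f,g)],RACK,[.51,.403,.233]);print(v)
    np.save("pics/rm.npy",d["pixels"]);break
s=sil(f,RACK,*v[0])>.5
img=f["img"][:,:,::-1].copy()
for m,c in((s,(255,0,0)),(d["pixels"],(0,255,0))):
    cs,_=cv2.findContours(m.astype(np.uint8),0,1);cv2.drawContours(img,cs,-1,c,1)
cv2.imwrite("pics/p5.png",cv2.resize(img[0:300,100:420],None,fx=2,fy=2,interpolation=0))
plan([.51,.403,.25],13.4)
E
```

```text
[265.  93.  77.  66.] 0.88 4473.0
(array([0.509 , 0.4035, 0.188 ]), np.float64(0.026))
clk 24.95 tcp [0.5158 0.3129 0.3302] jaw 13.2->13.4 j [-1.06  0.36  0.53  1.73 -0.2   1.09 -0.23] w 0.0597 F [ 0.5 -0.4 -3.2]
CMD [0.1784, 0.0291, 0.1603] [0.0008, 0.0003, -0.0004] rows>=1.9
```

View pics/p5.png

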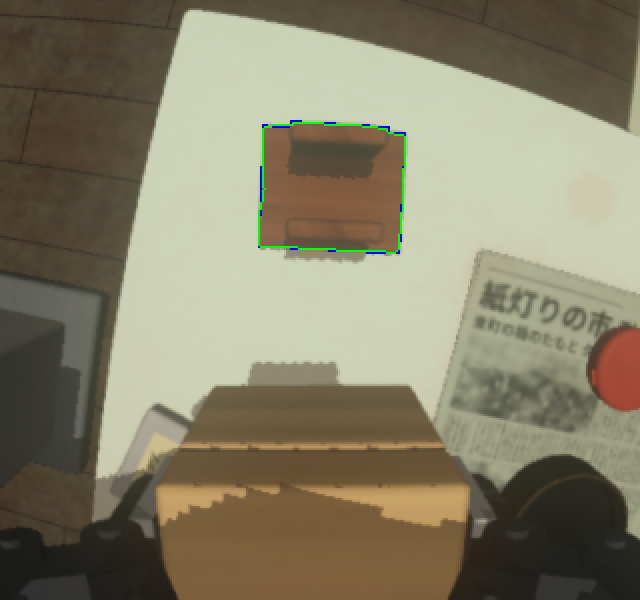

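```bash
python3 - <<'E'
from h import *
f=load("w1")
C=np.array([atz(f,p,.008) for p in((324,111.7),(269,137.7),(300,199.3),(356.7,173.3))])[:,:2]
print("w1 centre",C.mean(0).round(4),[ (round(1e3*np.linalg.norm(C[i]-C[i-1]),1),round(np.degrees(np.arctan2(*(C[i]-C[i-1])[::-1]))%90,1)) for i in range(4)])
f=load("w11")
C=np.array([atz(f,(100+x/2,y/2),.008) for x,y in((263,125),(259,247),(400,253),(406,133))])[:,:2]
print("w11 centre",C.mean(0).round(4),[ (round(1e3*np.linalg.norm(C[i]-C[i-1]),1),round(np.degrees(np.arctan2(*(C[i]-C[i-1])[::-1]))%90,1)) for i in range(4)])
a,b=[atz(f,p,.3302-.0998) for p in((206.5,193),(305,193))]
o=readout.get_obs();Q=R.from_rotvec(o["orientation"])
for p in(a,b,(a+b)/2): print("box front-bottom in tool",(1e3*Q.inv().apply(p-o["tcp_pos"])).round(1))
# seam (50 mm up): and top edge
for r_,z in((446/2,.3302-.0998+.05),(487/2,.3302-.0998+.072)):
    print((1e3*Q.inv().apply(atz(f,(256,r_),z)-o["tcp_pos"])).round(1))
E
```

```text
w1 centre [0.5108 0.4057] [(np.float64(95.0), np.float64(16.8)), (np.float64(79.3), np.float64(11.7)), (np.float64(93.0), np.float64(12.8)), (np.float64(86.0), np.float64(10.6))]
w11 centre [0.51  0.403] [(np.float64(93.4), np.float64(10.7)), (np.float64(81.3), np.float64(11.3)), (np.float64(93.1), np.float64(11.2)), (np.float64(80.6), np.float64(11.1))]
box front-bottom in tool [ 19.  -29.4  99.6]
box front-bottom in tool [19.1 29.8 99.9]
box front-bottom in tool [19.1  0.2 99.8]
[19.7  0.4 49.8]
[20.3  0.4 27.8]
```

```bash
python3 - <<'E'
from h import *
plan([.5095,.4027,.205],11)
E
```

```text
clk 24.95 tcp [0.5158 0.3129 0.3302] jaw 13.2->11.0 j [-1.06  0.36  0.53  1.73 -0.2   1.09 -0.23] w 0.0597 F [ 0.5 -0.4 -3.2]
CMD [0.1782, 0.0275, 0.2503] [0.0008, 0.0003, 0.0062] rows>=2.5
```

Call:
{"api": "step_arm", "payload": {
  "commands": [
    [0.05,0.008,0.03,0.0008,0.0003,0.003,1],
    [0.11,0.017,0.07,0.0008,0.0003,0.0062,1],
    [0.16,0.025,0.12,0.0008,0.0003,0.0062,1],
    [0.178,0.0275,0.17,0.0008,0.0003,0.0062,1],
    [0.178,0.0275,0.21,0.0008,0.0003,0.0062,1],
    [0.178,0.0275,0.235,0.0008,0.0003,0.0062,1],
    [0.178,0.0275,0.25,0.0008,0.0003,0.0062,1],
    [0.178,0.0275,0.25,0.0008,0.0003,0.0062,1],
    [0.178,0.0275,0.25,0.0008,0.0003,0.0062,1],
    [0.178,0.0275,0.25,0.0008,0.0003,0.0062,1]
  ]
}}

```text
clock: 26.2
tcp_pos: [0.5098, 0.4028, 0.2059]
orientation: [-1.998, -2.424, -0.002]
contact_force: [-0.2, 0.2, -2.8]
grip_width: 0.0595
```

```bash
python3 - <<'E'
from h import *
f=snap("wrist");save(f,"w12");s=snap("top");save(s,"t12")
plan([.5095,.4027,.111],11)
img=f["img"][:,:,::-1].copy()
S=sil(f,RACK,.5093,.4035,.192)>.5
cs,_=cv2.findContours(S.astype(np.uint8),0,1);cv2.drawContours(img,cs,-1,(255,0,0),1)
cv2.imwrite("pics/p6.png",cv2.resize(img[40:300,106:406],None,fx=2,fy=2,interpolation=0))
E
```

```text
clk 26.30 tcp [0.5096 0.4028 0.2056] jaw 11.0->11.0 j [-1.09  0.57  0.46  1.73 -0.31  0.91 -0.31] w 0.0595 F [ 0.   0.3 -2.7]
CMD [-0.0003, -0.0004, 0.1893] [0.0001, -0.0001, 0.0] rows>=1.5
```

View pics/p6.png

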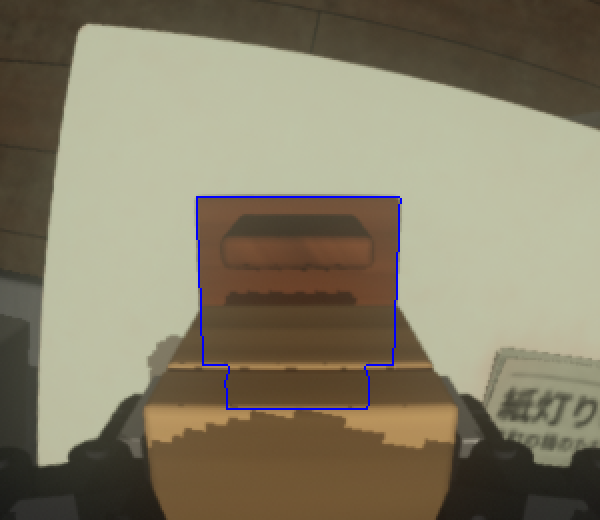

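```bash
python3 - <<'E'
from h import *
f=load("w12");o=readout.get_obs();Q=R.from_rotvec(o["orientation"])
for n,(x,y),z in(("outer base",(296,214),.008),("outer top",(296,236),.074),("inner top",(296,268),.074),("endL",(222,255),.074),("endR",(374,255),.074),("box bottom front",(296,306),.1056),("box L",(200,306),.1056),("box R",(396,306),.1056)):
    print(n,(1e3*Q.inv().apply(atz(f,(106+x/2,40+y/2),z)-o["tcp_pos"])).round(1))
E
```

```text
outer base [ 33.1  -0.7 197.6]
outer top [ 33.5  -0.3 131.7]
inner top [ 22.1  -0.3 131.6]
endL [ 26.9 -26.1 131.6]
endR [ 26.9  26.9 131.7]
box bottom front [ 17.3  -0.1 100. ]
box L [ 17.3 -29.1 100. ]
box R [ 17.3  30.1 100.1]
```

Call:
{"api": "step_arm", "payload": {
  "commands": [
    [0.001,0,0.03,0,0,0,1],
    [0.001,0,0.055,0,0,0,1],
    [0.001,0,0.075,0,0,0,1],
    [0.001,0,0.095,0,0,0,1],
    [0.001,0,0.115,0,0,0,1],
    [0.001,0,0.135,0,0,0,1],
    [0.001,0,0.155,0,0,0,1],
    [0.001,0,0.175,0,0,0,1],
    [0.001,0,0.185,0,0,0,1],
    [0.001,0,0.193,0,0,0,1]
  ]
}}

```text
clock: 27.55
tcp_pos: [0.5096, 0.4034, 0.1089]
orientation: [-1.998, -2.424, -0.002]
contact_force: [-0.0, -0.1, -2.1]
grip_width: 0.0596
```

```bash
python3 - <<'E'
from h import *
plan([.5095,.4027,.108],11)
E
```

```text
clk 27.55 tcp [0.5096 0.4034 0.1089] jaw 11.0->11.0 j [-1.05  0.7   0.4   1.77 -0.37  0.74 -0.26] w 0.0596 F [-0.  -0.1 -2.1]
CMD [-0.0012, -0.0005, 0.0018] [0.0001, -0.0001, 0.0] rows>=0.0
```

Free of lateral force; a last 1 mm, then release and retreat.

Call:
{"api": "step_arm", "payload": {
  "commands": [
    [0,0,0.002,0,0,0,1],
    [0,0,0.002,0,0,0,1],
    [0,0,0.002,0,0,0,-1],
    [0,0,0.002,0,0,0,-1],
    [0,0,0.002,0,0,0,-1],
    [0,0,0.002,0,0,0,-1],
    [0,0,-0.03,0,0,0,-1],
    [0,0,-0.09,0,0,0,-1],
    [0,0,-0.17,0,0,0,-1],
    [0,0,-0.25,0,0,0,-1]
  ]
}}

```text
clock: 28.8
tcp_pos: [0.5097, 0.4031, 0.2362]
orientation: [1.998, 2.424, 0.003]
contact_force: [1.0, 0.0, -0.5]
grip_width: 0.0856
```

```bash
python3 - <<'E'
from h import *
plan([.56,.27,.35],11)
E
```

```text
clk 28.80 tcp [0.5097 0.4031 0.2362] jaw 11.0->11.0 j [-1.1   0.54  0.48  1.71 -0.29  0.96 -0.33] w 0.0856 F [ 1.   0.  -0.5]
CMD [-0.2804, 0.0483, -0.2278] [0.0002, -0.0002, -0.0] rows>=2.9
```

Call:
{"api": "step_arm", "payload": {
  "commands": [
    [0,0,-0.1,0,0,0,-1],
    [0,0,-0.2,0,0,0,-1],
    [-0.1,0.02,-0.228,0,0,0,-1],
    [-0.2,0.035,-0.228,0,0,0,-1],
    [-0.28,0.048,-0.228,0,0,0,-1],
    [-0.28,0.048,-0.228,0,0,0,-1],
    [-0.28,0.048,-0.228,0,0,0,-1],
    [-0.28,0.048,-0.228,0,0,0,-1],
    [-0.28,0.048,-0.228,0,0,0,-1],
    [-0.28,0.048,-0.228,0,0,0,-1]
  ]
}}

```text
clock: 30.05
tcp_pos: [0.5596, 0.2707, 0.35]
orientation: [1.997, 2.425, 0.003]
contact_force: [-0.1, -0.2, -0.1]
grip_width: 0.0854
```

```bash
python3 - <<'E'
from h import *
for n in("wrist","scene"):
    f=snap(n);save(f,"z"+n)
    for d in masks_of("box_a",f)[:4]:
        e=d["extent"];print(n,np.round(e),round(d["p"],2))
        for q,z in(((.5095,.4035,.19),.008),((.609,.182,.06),.0734)):
            if np.hypot(*(np.array(e[:2])-proj(f,(q[0],q[1],z+.036))))<25: print(q,[(zz,fit([(f,d["pixels"].astype(np.float32))],BOX,q,zz)) for zz in(z,z+.012)])
    print(n,"expect",proj(f,(.5095,.4035,.044)).round(),proj(f,(.609,.182,.11)).round())
    if n=="wrist":
        for t in("rack",):
            for d in masks_of(t,f)[:1]: 
                B=[b+np.array([0,0,.008]) for b in BOX]
                print("rack",np.round(d["extent"]),d["p"])
print(readout.get_obs()["clock"])
E
```

```text
wrist [234.  50.  52.  38.] 0.91
(0.5095, 0.4035, 0.19) [(0.008, (array([0.51  , 0.4054, 0.1704]), np.float64(0.133))), (0.02, (array([0.5111, 0.4024, 0.1509]), np.float64(0.188)))]
wrist [285. 256.  58.  59.] 0.71
(0.609, 0.182, 0.06) [(0.0734, (array([0.6084, 0.1805, 0.1112]), np.float64(0.056))), (0.0854, (array([0.6046, 0.1865, 0.1714]), np.float64(0.13)))]
wrist [364. 216.  70.  70.] 0.17
wrist expect [236.  54.] [282. 254.]
rack [238.  54.  72.  68.] 0.96
scene [242. 165.  23.  27.] 0.73
(0.609, 0.182, 0.06) [(0.0734, (array([0.61  , 0.1847, 0.1737]), np.float64(0.06))), (0.0854, (array([0.5937, 0.1622, 0.2695]), np.float64(0.086)))]
scene [186. 168.  18.  21.] 0.72
(0.5095, 0.4035, 0.19) [(0.008, (array([0.5036, 0.428 , 1.1116]), np.float64(0.644))), (0.02, (array([0.4874, 0.3921, 1.094 ]), np.float64(0.684)))]
scene expect [186. 168.] [244. 164.]
30.3
```

```bash
python3 -c "
from bench import *
print(r.hand_in(), readout.get_obs()['contact_force'].round(1))"
```

```text
the job is handed in; nothing more can be done
the job is handed in; nothing more can be done
```

I put one box on each pan, and the right-hand pan sank. I gripped that box by its narrow sides, stood it in the rack's bay and handed the job in at about 30 s. The other box stayed on the left pan.

**Beam tip:** the pictures showed the right pan down and the left one up. The right box's height fitted the lower stop clearly. The left box's height was less certain but fitted the raised position slightly better.

**Last checks:**
- **Heavy box:** it fitted at (0.510, 0.405) on the bay floor, against a bay centre of about (0.509, 0.4035). The side boards hid part of it, so this fit was loose (about 13% mismatch). The box went in without side force and came down to the expected floor height.
- **Light box:** it fitted upright on the lowered left pan, about 2 mm from the pan's centre.
- **Robot:** the gripper was open and clear of everything, and the wrist force was close to zero.

**Checks that failed or disagreed:**
- **Scene camera:** its fit of the racked box failed because the box is mostly hidden by the boards. The detection did sit at the expected pixel.
- **Rack angle:** my first estimate was 13.4°, from a poor outline. A later, cleaner fit gave about 11°, and I used that.
- **Viewing limit:** I had already viewed all 12 pictures, so the final state was checked by numbers only. I did not measure the bystanders again at the end.

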